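# Hold the hand magnifier over the colony in the opened culture dish

### The job

Get the culture dish ready to be looked at: take off its lid and lay it flat on the bench without dropping it, then pick up the hand magnifier by its handle, lift it over the tube rack and hold it level and still above the one large colony, the lens centred on the colony and the middle of the lens about 3 cm above the agar, the magnifier never touching the dish. Leave the dish, the tube rack, the bottle and the jar where they stand. The program finishes while still holding the magnifier there.

Things in the scene. Friction and masses are not known exactly. Their poses are not given: they have to be found in the camera images.
- lid: clear plastic lid of the culture dish, round, 61 mm across and 9.5 mm high (1.5 mm top, 2 mm rim wall, open below), 12 g; loose, at first it sits on the dish. Origin at its centre, half-way up (4.75 mm from top and bottom), z up. On the dish its lower edge is 6 mm and its top 15.5 mm above the bench, and it overlaps the dish wall by 8 mm with 1.5 mm play all round.
- dish: round clear plastic culture dish, 54 mm across and 14 mm high, wall 1.5 mm, with dark red agar whose surface is 5.5 mm above the bench; loose on the bench, about 30 g. Origin under its centre at bench height, z up; its yaw is arbitrary.
- colony (a point): the one large pale colony on the agar, a flat round dome 14 mm across and 1.5 mm high among pinhead colonies, 14 mm from the dish's centre. The point is the colony's centre at the level of the agar surface (5.5 mm above the bench).
- magnifier: loose hand magnifier lying flat on the bench on the other side of the tube rack, about 90 g: black handle 82 mm long, 20 mm wide, 16 mm thick, short steel neck, round dark metal lens mount 46 mm across and 16 mm thick. Origin at the middle of the handle, 8 mm above the underside; x along the handle towards the lens, z up (square to the lens). The handle points roughly towards the robot and the lens away from it.
- lens (a point): middle of the magnifier's lens (38 mm clear glass), 80 mm from the middle of the handle along the magnifier's x and half-way up the 16 mm thick mount; axes as the magnifier.
- rack: white plastic test tube rack, 220 mm long (its x), 66 mm wide (its y), the stoppered glass tubes in it reaching 114 mm above the bench; loose, about 0.45 kg. It stands between the dish and the magnifier, its length pointing roughly away from the robot. Origin under its centre at bench height.
- bottle: amber glass reagent bottle with black cap, 58 mm across, 115 mm high, standing beyond the rack. Origin under its centre.
- jar: glass specimen jar with white cap, 54 mm across, 65 mm high, standing beyond the rack. Origin under its centre.
Not all that is in view belongs to the job. What is shaped like the lid but green is not meant. Of the things that look like the magnifier, the smaller one is meant.

How it is judged:
By the outcome, as a careful person would: the job done as asked, in the order asked, and still so for the second after the job is handed in, while the arm keeps its last pose, push and grip.
It also fails if it takes over 58 s, if anything falls off the work surface, if the arm or the gripper's body presses on something with over 40 N, if the wrist force passes 120 N, or if a joint passes its speed limit or range.

### The arm

A 7-joint arm with a two-finger parallel gripper is mounted at the origin on the work surface. World frame = base frame: x ahead of the robot, y to its left, z up, the work surface at z = 0. Lengths are in m, angles in rad, forces in N, time in s.
With the tool pointing down it reaches from about 0.4 to 0.85 m from the base axis. Payload 10.4 kg.
Tool frame: the origin (TCP) lies at the very end of the fingers, on their centre line; the grasp point (between the pads) lies 19 mm behind it; z points along the fingers, x is the direction in which the jaws open and shut, and the axes are right-handed (so a half turn about z gives the same grasp; the last joint's range is limited). The gripper opens to 87 mm and grips with 3 to 60 N. Pads are 19 mm wide; open, the fingers measure 117 mm over their backs; the gripper's body (75 mm by 190 mm) begins 51 mm behind the grasp point.
Start: joints at [-1.156, 0.332, -0.065, 1.46, 0.022, 1.35, -0.088], TCP at [0.265, 0.566, 0.223] pointing down, gripper open.
Joint ranges: [-2.6, 2.6], [-0.5, 2.12], [-1.47, 1.34], [0.16, 2.42], [-1.27, 4.41], [0.06, 2.06], [-2.6, 2.6]. Speed limits (rad/s): [2.22, 2.22, 2.79, 2.79, 3.14, 3.14, 3.14].

### API

Orientations are given as a unit quaternion [x, y, z, w].
In Python, from bench import r gives the robot as it stands. The module is installed in compiled form; this text tells all that it offers.
- The arm moves only by the tool carry_out, never from a script. Its argument "commands" is a list that holds one entry, the list of rows, each a list of 7 numbers: the closure in counts, from 0 (fully open) to 255 (shut), then the shift along the tool's x, y, z in units of 25 mm (1.0 is 25 mm), then the turn, a rotation vector about the tool's x, y, z in units of 5 degrees (1.0 is 5 degrees). A call has 1 to 12 rows; each row is the pose to reach, as a shift and turn from the pose measured when the call began, along the tool's axes at that moment; what a row does not reach only later rows make up. A row lasts 1/8 s, in which the tool goes at most 62.5 mm and 10.7 degrees, less where a joint would pass 70% of its speed; a pose out of reach is approached as far as the arm can. A call with a gripper value outside its range is refused whole. The fingers move at their own pace and stop on an object; "grip_force" is the grip in N (left out, the last holds). Time passes only in rows, so rows that repeat a pose let the fingers close. It gives the time, the measured TCP pose, the force and the opening at its end, in the units of the state.
- r.read_state(): the state, without advancing time (a new reading comes with each control period).
- r.camera(name): name is "scene" or "top" or "wrist"; returns the picture (384x512x3 uint8, blue, green, red); there is no depth.
- r.camera_info(name): a dict with "fx", "fy", "cx", "cy" (pixels), "origin" and "rotation" of the camera in the world. Camera axes: x right, y down, z forward; pixel columns grow to the right and rows downward; lengths in m; the calibration is good to about 2 mm. A picture is of the moment at which its call begins: read the wrist's pose just before it. camera_info takes no time and is no camera call; for the wrist camera it gives the pose at the moment of the call.
- r.close_job(): hands the job in, once; it reports no verdict.
The state is a dict: "time": time; "joint_positions": joint angles; "joint_vel": joint speeds; "joint_torque": joint torques, N m; "ee_pos": TCP position; "eef_rot": TCP orientation; "ft_force": force on the tool from outside, world axes, zero at the start; "torque": the same for the moment, N m; "width": finger opening in m.
Only numpy, scipy, OpenCV 4.12 (cv2) and the standard library are available. Lean on these libraries where they do the work, as an engineer would, in place of code of your own. Each camera call takes 0.05 s, during which the arm holds its last target.

## Working session

There is one attempt and no reset: what is moved stays moved. The work goes in short steps, Python scripts to look and compute and a tool call to move; the robot and the scene stay as the last step left them, time stands still between calls to the robot, and variables do not carry over. Pictures are saved under pics/ and viewed, and the job is handed in when it is done.

Besides the shell and the picture viewer there is one more tool, called after "Request:" as name(argument=value, ...), one argument or row to a line, values as JSON. carry_out: Moves the arm, as the interface text tells. Its arguments: {"type":"object","properties":{"commands":{"type":"array"},"grip_force":{"type":"number"}},"required":["commands"]}

```bash
mkdir -p pics
cat > h.py <<'E'
from bench import r
import numpy as np, cv2
from scipy.spatial.transform import Rotation as R
def px2w(ci,u,v,z):
    d=np.array([(u-ci['cx'])/ci['fx'],(v-ci['cy'])/ci['fy'],1.0]); d=np.array(ci['rotation'])@d
    o=np.array(ci['origin']); return o+d*(z-o[2])/d[2]
def w2px(ci,p):
    c=np.array(ci['rotation']).T@(np.array(p)-np.array(ci['origin'])); return ci['fx']*c[0]/c[2]+ci['cx'],ci['fy']*c[1]/c[2]+ci['cy']
E
python3 - <<'E'
from h import *
s=r.read_state(); print(s)
for n in ['scene','top','wrist']:
    ci=r.camera_info(n); print(n,ci); cv2.imwrite(f'pics/{n}0.png',r.camera(n))
E
```

```text
{'time': 0.0, 'joint_positions': array([-1.15560404,  0.33287272, -0.06470418,  1.4609323 ,  0.02163818,
        1.34991599, -0.08852205]), 'joint_vel': array([ 0.00027819, -0.0014807 ,  0.00021821,  0.00239446,  0.00081326,
        0.00029324,  0.00069886]), 'joint_torque': array([ 1.46406146e-03, -6.23256969e+01,  2.57414603e-02, -3.89905500e+01,
       -6.12311717e-02,  3.98143684e-02,  1.48327681e-04]), 'ee_pos': array([0.26481353, 0.56569678, 0.22175775]), 'eef_rot': array([ 8.43780251e-01,  5.36688341e-01, -5.74901270e-04,  4.26536652e-04]), 'ft_force': array([ 0.76243602,  0.49589678, -0.13844412]), 'torque': array([ 0.0649944 , -0.03361102,  0.01641519]), 'width': 0.08695995922765093}
scene {'fx': 406.6563834141136, 'fy': 406.6563834141136, 'cx': 260.3253355905303, 'cy': 191.21058937708963, 'origin': array([1.19157082, 0.0888129 , 0.60311224]), 'rotation': array([ 0.59846252,  0.68792533, -0.30213462, -0.27805758])}
top {'fx': 472.44002336065273, 'fy': 472.44002336065273, 'cx': 253.03992832247712, 'cy': 190.4820090233845, 'origin': array([0.33547389, 0.00161532, 1.00778977]), 'rotation': array([ 0.72167756, -0.68085263,  0.08643971, -0.09027381])}
wrist {'fx': 281.0497630116955, 'fy': 281.0497630116955, 'cx': 261.1687497770857, 'cy': 188.34584675912194, 'origin': array([0.20428048, 0.59429897, 0.38341048]), 'rotation': array([0.8371869 , 0.53227421, 0.06659285, 0.10661917])}
```

Rotation is a quaternion; fix helper.

```bash
sed -i "s/np.array(ci\['rotation'\])/R.from_quat(ci['rotation']).as_matrix()/" h.py; cat h.py
```

```text
from bench import r
import numpy as np, cv2
from scipy.spatial.transform import Rotation as R
def px2w(ci,u,v,z):
    d=np.array([(u-ci['cx'])/ci['fx'],(v-ci['cy'])/ci['fy'],1.0]); d=R.from_quat(ci['rotation']).as_matrix()@d
    o=np.array(ci['origin']); return o+d*(z-o[2])/d[2]
def w2px(ci,p):
    c=R.from_quat(ci['rotation']).as_matrix().T@(np.array(p)-np.array(ci['origin'])); return ci['fx']*c[0]/c[2]+ci['cx'],ci['fy']*c[1]/c[2]+ci['cy']
```

View pics/scene0.png

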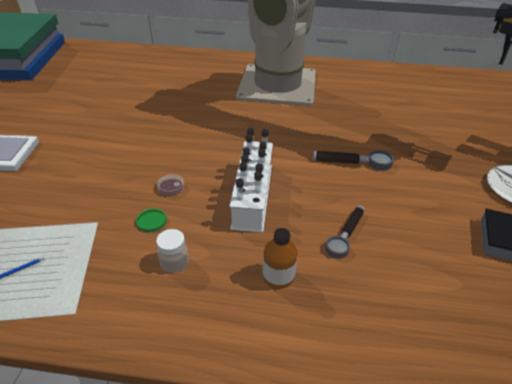

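View pics/top0.png

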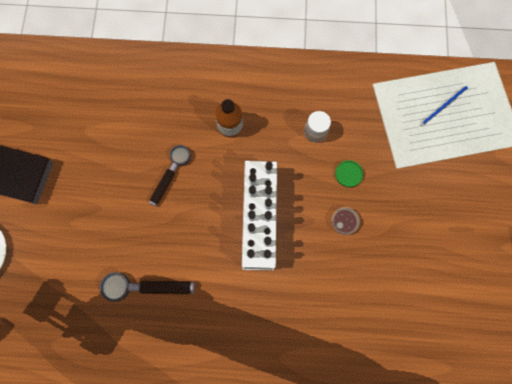

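View pics/wrist0.png

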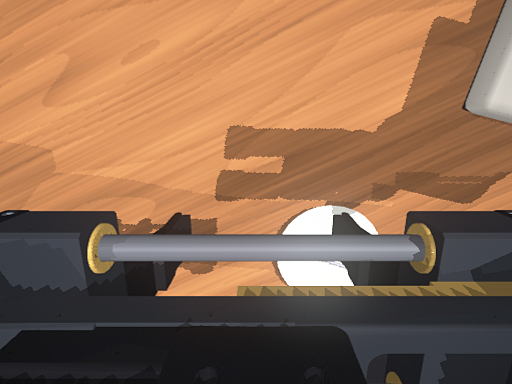

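The top view shows the dish at about (345,221) with a pale colony near (340,225), the small magnifier at (180,155)–(155,203), the larger decoy at (115,287), the rack at (260,215), the bottle at (229,120) and the jar at (318,126). I'll enlarge these next.

Run:
```python
from h import *
im=cv2.imread('pics/top0.png')
a=cv2.resize(im[190:250,310:380],None,fx=8,fy=8,interpolation=cv2.INTER_CUBIC)
cv2.imwrite('pics/topdish.png',a)
cv2.imwrite('pics/topmag.png',cv2.resize(im[135:215,140:210],None,fx=7,fy=7,interpolation=cv2.INTER_CUBIC))
ci=r.camera_info('top'); print(px2w(ci,345,221,.012),px2w(ci,180,155,.008),px2w(ci,155,203,.008),px2w(ci,260,215,.05),px2w(ci,318,126,.05),px2w(ci,229,115,.05),px2w(ci,349,174,.005))
```

```text
[ 0.53423831 -0.18591087  0.012     ] [0.66301516 0.18169097 0.008     ] [0.55069949 0.22526375 0.008     ] [ 0.52901595 -0.00331413  0.05      ] [ 0.73272195 -0.11823304  0.05      ] [0.74700257 0.0762724  0.05      ] [ 0.64182442 -0.19503714  0.005     ]
```

View pics/topdish.png

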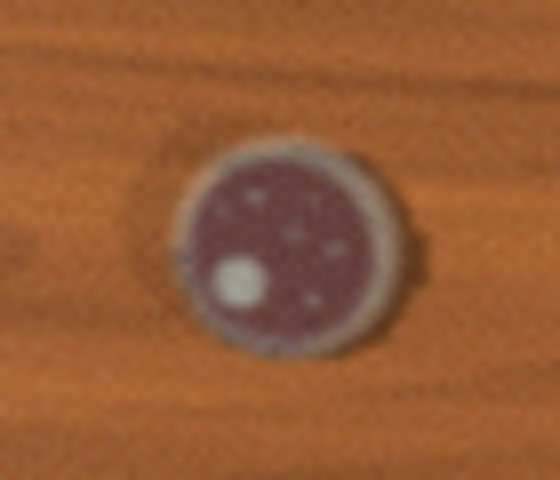

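View pics/topmag.png

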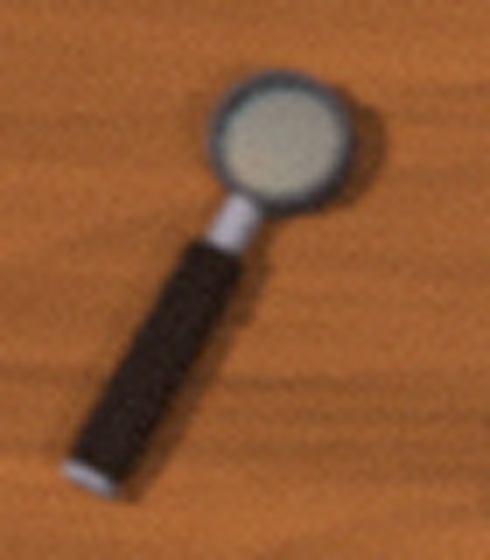

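```bash
cat >> h.py <<'E'
def go(p,yaw):
    """shift/turn units to TCP p, tool x yaw deg, tool down"""
    s=r.read_state(); q=R.from_quat(s['eef_rot']); 
    c,n=np.cos(np.radians(yaw)),np.sin(np.radians(yaw))
    T=R.from_matrix(np.array([[c,n,0],[n,-c,0],[0,0,-1]]))
    d=q.inv().apply(np.array(p)-s['ee_pos'])/0.025; w=np.degrees((q.inv()*T).as_rotvec())/5
    x=q.as_matrix()[:,0]
    print('t',round(s['time'],2),'at',s['ee_pos'].round(4),'yaw',np.degrees(np.arctan2(x[1],x[0])).round(1),'tilt',np.degrees(np.arccos(-q.as_matrix()[2,2])).round(2),'w',s['width'].round(4),'F',s['ft_force'].round(1),'j',s['joint_positions'].round(2)); print('shift',d.round(3),'turn',w.round(2))
E
python3 - <<'E'
from h import *
ci=r.camera_info('top')
for n,u,v,z in [('lid',345.8,220.3,.0155),('agar',345.1,221.4,.0055),('col',339.6,224.7,.0065),('lens',179.9,154.9,.014),('hend',152.6,202.9,.014),('htop',170.7,169.9,.014)]: print(n,px2w(ci,u,v,z).round(4))
go((0.52,-0.235,0.15),-19)
E
```

```text
lid [ 0.5352 -0.1869  0.0155]
agar [ 0.5347 -0.1874  0.0055]
col [ 0.5266 -0.1754  0.0065]
lens [0.6613 0.1809 0.014 ]
hend [0.5493 0.2291 0.014 ]
htop [0.6256 0.1977 0.014 ]Traceback (most recent call last):
  File "<stdin>", line 4, in <module>
  File "h.py", line 16, in go
    print('t',round(s['time'],2),'at',s['ee_pos'].round(4),'yaw',np.degrees(np.arctan2(x[1],x[0])).round(1),'tilt',np.degrees(np.arccos(-q.as_matrix()[2,2])).round(2),'w',s['width'].round(4),'F',s['ft_force'].round(1),'j',s['joint_positions'].round(2)); print('shift',d.round(3),'turn',w.round(2))
                                                                                                                                                                           ^^^^^^^^^^^^^^^^
AttributeError: 'float' object has no attribute 'round'
```

```bash
sed -i "s/s\['width'\].round(4)/round(s['width'],4)/" h.py
python3 - <<'E'
from h import *
go((0.52,-0.235,0.2),-19)
E
```

```text
t 0.15 at [0.2648 0.5658 0.2219] yaw 64.9 tilt 0.06 w 0.0869 F [-0.   0.8 -0.8] j [-1.16  0.33 -0.06  1.46  0.02  1.35 -0.09]
shift [-24.683  22.823   0.906] turn [1.000e-02 1.000e-02 1.678e+01]
```

Request:
carry_out(
  commands=[
    [[0,-1.7,1.6,0,0,0,1.2],[0,-3.4,3.2,0,0,0,2.4],[0,-5.1,4.8,0,0,0,3.6],[0,-6.9,6.4,0,0,0,4.8],[0,-8.6,8.0,0,0,0,6.0],[0,-10.3,9.6,0,0,0,7.2],[0,-12,11.1,0,0,0,8.4],[0,-13.7,12.7,0,0,0,9.6],[0,-15.4,14.3,0,0,0,10.8],[0,-17.2,15.9,0,0,0,12],[0,-18.9,17.5,0,0,0,13.2],[0,-20.6,19.1,0,0,0,14.4]],
  ],
)

```text
time: 1.65
ee_pos: [0.4792, -0.1049, 0.2227]
eef_rot: [0.998, -0.063, 0.0, 0.0]
ft_force: [1.7, 1.4, -1.2]
width: 0.0873
```

Run:
```python
from h import *
go((0.52,-0.235,0.17),-19)
```

```text
t 1.65 at [ 0.4792 -0.1049  0.2227] yaw -7.3 tilt 0.04 w 0.0873 F [ 1.7  1.4 -1.2] j [-0.48  0.01  0.62  1.83 -0.01  1.3   0.01]
shift [2.278 4.955 2.11 ] turn [ 0.01 -0.    2.35]
```

Request:
carry_out(
  commands=[
    [[0,1.1,2.5,0.7,0,0,1.2],[0,2.28,4.95,1.5,0,0,2.35],[0,2.28,4.95,2.1,0,0,2.35],[0,2.28,4.95,2.1,0,0,2.35],[0,2.28,4.95,2.1,0,0,2.35]],
  ],
)

```text
time: 2.28
ee_pos: [0.5203, -0.2339, 0.1707]
eef_rot: [0.986, -0.165, 0.0, 0.0]
ft_force: [0.8, 0.2, 0.6]
width: 0.0871
```

Run:
```python
from h import *
go((0.535,-0.187,0.1),-19)
ci=r.camera_info('wrist'); cv2.imwrite('pics/wrist1.png',r.camera('wrist'));print(ci)
print(w2px(ci,(.535,-.187,.0155)))
cv2.imwrite('pics/top1.png',r.camera('top'))
```

```text
t 2.27 at [ 0.5203 -0.2339  0.1707] yaw -19.0 tilt 0.02 w 0.0871 F [0.8 0.2 0.6] j [-0.28  0.29  0.75  1.71 -0.21  1.22  0.19]
shift [-0.053 -1.964  2.829] turn [-0.   -0.    0.01]
{'fx': 281.0497630116955, 'fy': 281.0497630116955, 'cx': 261.1687497770857, 'cy': 188.34584675912194, 'origin': array([ 0.54290945, -0.17014724,  0.33231716]), 'rotation': array([ 0.97845179, -0.16370349, -0.02035086,  0.12417367])}
(np.float64(259.13071939687944), np.float64(133.1360678138437))
```

View pics/wrist1.png

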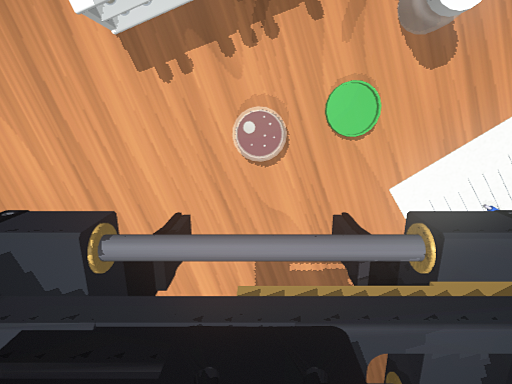

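The wrist view shows the lidded dish at about (260,134), with the prediction at (259,133), and the colony at (249,127). The green lid is at (353,109). I'll measure it more finely.

Run:
```python
from h import *
im=cv2.imread('pics/wrist1.png')
cv2.imwrite('pics/w1c.png',cv2.resize(im[95:175,215:305],None,fx=7,fy=7,interpolation=cv2.INTER_CUBIC))
```

```text
(no output)
```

View pics/w1c.png

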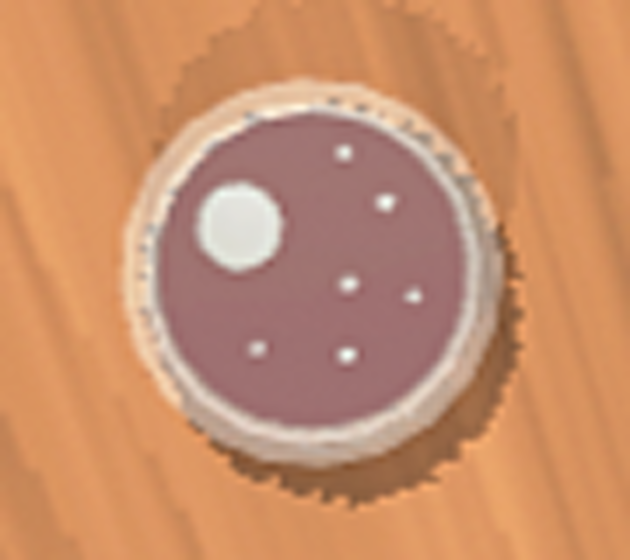

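Run:
```python
from h import *
ci=r.camera_info('wrist')
for n,u,v,z in [('lid',259.4,133.4,.0145),('agar',258.9,133.1,.0055),('col',248.9,126.8,.0065)]: print(n,px2w(ci,u,v,z).round(4))
im=cv2.imread('pics/top1.png'); d=(cv2.absdiff(im,cv2.imread('pics/top0.png'))).mean(); print(d)
go((0.5355,-0.187,0.0085),-19)
```

```text
lid [ 0.5357 -0.1872  0.0145]
agar [ 0.535  -0.1872  0.0055]
col [ 0.5266 -0.1768  0.0065]
16.534608629014755
t 2.38 at [ 0.5207 -0.2336  0.1712] yaw -18.9 tilt 0.1 w 0.0869 F [ 0.7 -0.3  0.1] j [-0.28  0.29  0.75  1.71 -0.21  1.22  0.19]
shift [-0.053 -1.953  6.509] turn [-0.01 -0.02  0.02]
```

Request:
carry_out(
  commands=[
    [[0,-0.05,-1.0,1.5,0,0,0],[0,-0.05,-1.95,3.0,0,0,0],[0,-0.05,-1.95,4.5,0,0,0],[0,-0.05,-1.95,5.3,0,0,0],[0,-0.05,-1.95,5.3,0,0,0],[0,-0.05,-1.95,5.3,0,0,0]],
  ],
)

```text
time: 3.12
ee_pos: [0.5364, -0.1876, 0.0403]
eef_rot: [0.986, -0.164, 0.002, -0.0]
ft_force: [0.8, -0.0, -0.2]
width: 0.0869
```

Run:
```python
from h import *
for i in range(3): go((0.5355,-0.187,0.0085),-19)
ci=r.camera_info('wrist'); cv2.imwrite('pics/wrist2.png',r.camera('wrist'))
go((0.5355,-0.187,0.0085),-19)
```

```text
t 3.12 at [ 0.5364 -0.1876  0.0403] yaw -18.9 tilt 0.22 w 0.0869 F [ 0.8 -0.  -0.2] j [-0.29  0.44  0.66  1.84 -0.33  0.97  0.19]
shift [-0.046 -0.012  1.271] turn [-0.01 -0.04  0.01]
t 3.12 at [ 0.5364 -0.1876  0.0403] yaw -18.9 tilt 0.22 w 0.0869 F [ 0.8 -0.  -0.2] j [-0.29  0.44  0.66  1.84 -0.33  0.97  0.19]
shift [-0.046 -0.012  1.271] turn [-0.01 -0.04  0.01]
t 3.12 at [ 0.5364 -0.1876  0.0403] yaw -18.9 tilt 0.22 w 0.0869 F [ 0.8 -0.  -0.2] j [-0.29  0.44  0.66  1.84 -0.33  0.97  0.19]
shift [-0.046 -0.012  1.271] turn [-0.01 -0.04  0.01]
t 3.17 at [ 0.5364 -0.1876  0.0403] yaw -18.9 tilt 0.24 w 0.087 F [ 0.3 -0.7 -0.2] j [-0.29  0.44  0.66  1.84 -0.33  0.97  0.19]
shift [-0.049 -0.011  1.273] turn [-0.01 -0.05  0.01]
```

View pics/wrist2.png

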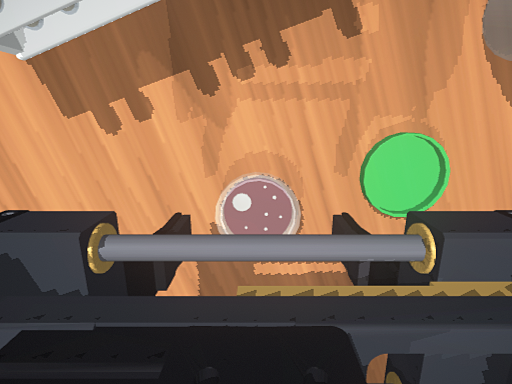

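The dish spans columns about 217–301 and sits between the fingers, about 1 mm towards −x of the jaw centre. Next I'll descend and grip.

Request:
carry_out(
  commands=[
    [[0,-0.05,-0.01,0.6,0,0,0],[0,-0.05,-0.01,1.27,0,0,0],[0,-0.05,-0.01,1.27,0,0,0],[0,-0.05,-0.01,1.27,0,0,0]],
  ],
)

```text
time: 3.68
ee_pos: [0.5354, -0.1872, 0.0084]
eef_rot: [0.986, -0.165, 0.002, -0.0]
ft_force: [0.3, 0.0, -0.3]
width: 0.087
```

Run:
```python
from h import *
go((0.5355,-0.187,0.008),-19)
```

```text
t 3.67 at [ 0.5354 -0.1872  0.0084] yaw -18.9 tilt 0.21 w 0.087 F [ 0.3  0.  -0.3] j [-0.26  0.49  0.64  1.86 -0.36  0.91  0.21]
shift [ 0.003 -0.008  0.018] turn [-0.01 -0.04  0.01]
```

Request:
carry_out(
  commands=[
    [[60,0,0,0,0,0,0],[70,0,0,0,0,0,0],[80,0,0,0,0,0,0],[110,0,0,0,0,0,0],[110,0,0,0,0,0,0],[110,0,0,0,0,0,0],[110,0,0,0,0,0,0],[110,0,0,0,0,0,0]],
  ],
  grip_force=10,
)

```text
time: 4.68
ee_pos: [0.5355, -0.1872, 0.0085]
eef_rot: [0.986, -0.165, 0.002, -0.0]
ft_force: [0.4, 0.2, 2.3]
width: 0.0599
```

Run:
```python
from h import *
go((0.5355,-0.187,0.06),-19)
cv2.imwrite('pics/s3.png',cv2.resize(r.camera('scene')[140:260,110:230],None,fx=5,fy=5,interpolation=cv2.INTER_CUBIC))
```

```text
t 4.67 at [ 0.5355 -0.1872  0.0085] yaw -18.9 tilt 0.22 w 0.0599 F [0.4 0.2 2.3] j [-0.26  0.49  0.64  1.86 -0.36  0.91  0.21]
shift [ 0.007 -0.009 -2.059] turn [-0.01 -0.04  0.01]
```

View pics/s3.png

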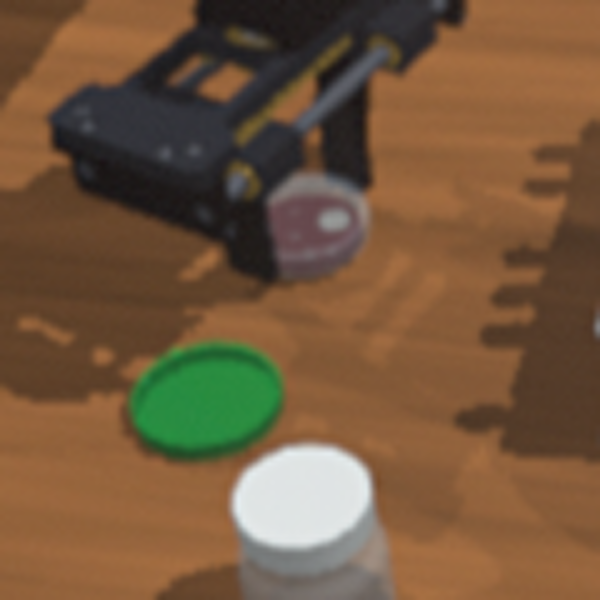

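Scene crop: the fingers straddle the lidded dish, and the opening reads 59.9 mm. I'll lift.

Request:
carry_out(
  commands=[
    [[110,0,0,-0.2,0,0,0],[110,0,0,-0.4,0,0,0],[110,0,0,-0.7,0,0,0],[110,0,0,-1.2,0,0,0],[110,0,0,-2.0,0,0,0],[110,0,0,-2.8,0,0,0],[110,0,0,-2.8,0,0,0],[110,0,0,-2.8,0,0,0]],
  ],
)

```text
time: 5.72
ee_pos: [0.5351, -0.1869, 0.0785]
eef_rot: [0.986, -0.164, 0.002, -0.0]
ft_force: [-0.1, -0.0, -0.4]
width: 0.0604
```

Run:
```python
from h import *
go((0.52,-0.31,0.06),-31)
im=r.camera('wrist');cv2.imwrite('pics/w4.png',im)
cv2.imwrite('pics/s4.png',cv2.resize(r.camera('scene')[140:260,110:230],None,fx=5,fy=5,interpolation=cv2.INTER_CUBIC))
```

```text
t 5.72 at [ 0.5351 -0.1869  0.0785] yaw -18.9 tilt 0.22 w 0.0604 F [-0.1 -0.  -0.4] j [-0.31  0.39  0.69  1.82 -0.28  1.03  0.15]
shift [1.024 4.856 0.736] turn [-0.02 -0.04  2.41]
```

View pics/s4.png

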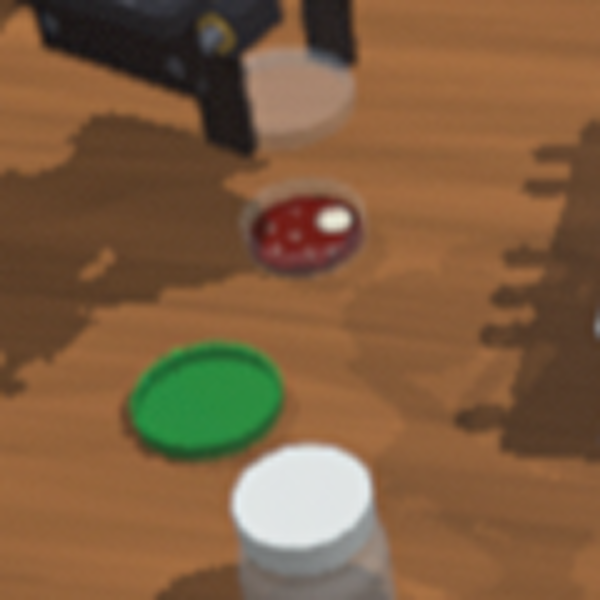

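View pics/w4.png

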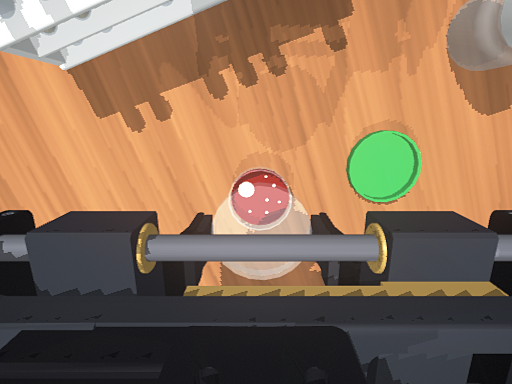

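The lid is held level at (262,240) in the wrist view, and the dish stayed put with the bright colony now uncovered. I'll carry the lid aside.

Request:
carry_out(
  commands=[
    [[110,0.26,1.2,0,0,0,0.6],[110,0.5,2.4,0,0,0,1.2],[110,0.77,3.6,0.4,0,0,1.8],[110,1.02,4.85,0.9,0,0,2.4],[110,1.02,4.85,1.6,0,0,2.4],[110,1.02,4.85,2.3,0,0,2.4],[110,1.02,4.85,2.6,0,0.04,2.4],[110,1.02,4.85,2.6,0,0,2.4]],
  ],
)

```text
time: 6.82
ee_pos: [0.5196, -0.3089, 0.0124]
eef_rot: [0.964, -0.266, 0.001, -0.001]
ft_force: [0.2, -0.7, 0.7]
width: 0.0599
```

Run:
```python
from h import *
go((0.52,-0.31,0.0025),-31)
cv2.imwrite('pics/s5.png',cv2.resize(r.camera('scene')[100:220,50:190],None,fx=5,fy=5,interpolation=cv2.INTER_CUBIC))
```

```text
t 6.83 at [ 0.5196 -0.3089  0.0124] yaw -30.9 tilt 0.11 w 0.0599 F [ 0.2 -0.7  0.7] j [-0.07  0.58  0.69  1.75 -0.44  0.97  0.25]
shift [0.035 0.031 0.395] turn [-0.02 -0.01  0.03]
```

View pics/s5.png

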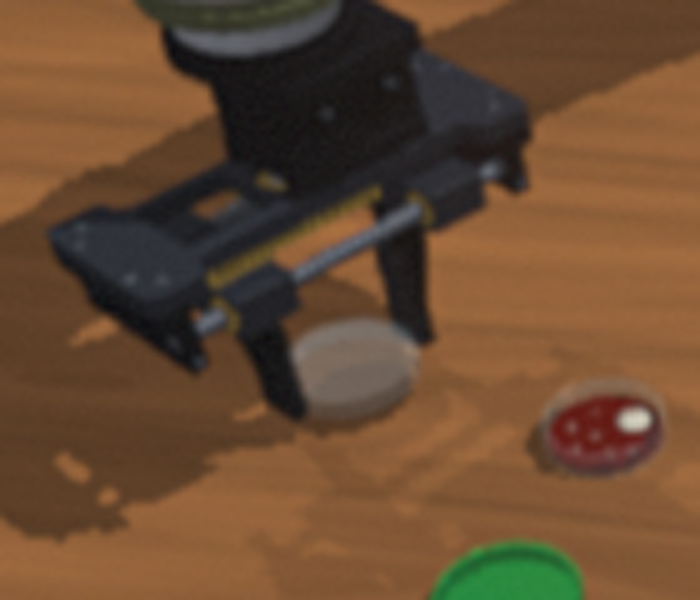

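The lid hangs level about 10 mm above the bench. I'll lower it slowly to contact.

Request:
carry_out(
  commands=[
    [[110,0,0,0.15,0,0,0],[110,0,0,0.25,0,0,0],[110,0,0,0.32,0,0,0],[110,0,0,0.36,0,0,0],[110,0,0,0.39,0,0,0],[110,0,0,0.39,0,0,0],[110,0,0,0.39,0,0,0]],
  ],
)

```text
time: 7.75
ee_pos: [0.5201, -0.3093, 0.0033]
eef_rot: [0.964, -0.266, 0.001, -0.0]
ft_force: [-0.2, -0.7, -1.0]
width: 0.0602
```

Run:
```python
from h import *
go((0.52,-0.31,0.0025),-31)
cv2.imwrite('pics/s6.png',cv2.resize(r.camera('scene')[100:220,50:190],None,fx=5,fy=5,interpolation=cv2.INTER_CUBIC))
go((0.52,-0.31,0.0025),-31)
```

```text
t 7.75 at [ 0.5201 -0.3093  0.0033] yaw -30.9 tilt 0.15 w 0.0602 F [-0.2 -0.7 -1. ] j [-0.07  0.59  0.68  1.76 -0.45  0.95  0.26]
shift [0.01  0.024 0.034] turn [-0.02 -0.03  0.02]
t 7.8 at [ 0.5201 -0.3094  0.0033] yaw -30.9 tilt 0.15 w 0.0602 F [-0.4 -0.2 -0.2] j [-0.07  0.59  0.68  1.76 -0.45  0.95  0.26]
shift [0.009 0.024 0.034] turn [-0.02 -0.03  0.02]
```

View pics/s6.png

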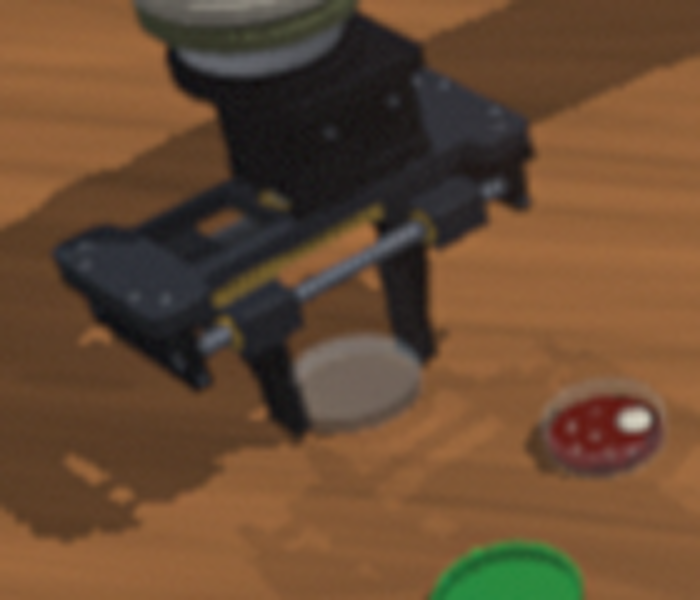

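Request:
carry_out(
  commands=[
    [[110,0,0,0.02,0,0,0],[110,0,0,0.04,0,0,0],[110,0,0,0.05,0,0,0],[110,0,0,0.05,0,0,0]],
  ],
)

```text
time: 8.3
ee_pos: [0.5202, -0.3094, 0.0025]
eef_rot: [0.964, -0.266, 0.001, -0.001]
ft_force: [-1.8, 0.7, 4.9]
width: 0.0601
```

Fz has risen to 4.9 N, so the lid is on the bench. I'll release slowly.

Request:
carry_out(
  commands=[
    [[75,0,0,0,0,0,0],[65,0,0,0,0,0,0],[40,0,0,0,0,0,0],[10,0,0,0,0,0,0],[0,0,0,0,0,0,0],[0,0,0,0,0,0,0],[0,0,0,-1,0,0,0],[0,0,0,-3,0,0,0],[0,0,0,-5,0,0,0],[0,0,0,-7,0,0,0],[0,0,0,-8,0,0,0],[0,0,0,-8,0,0,0]],
  ],
)

```text
time: 9.8
ee_pos: [0.5204, -0.31, 0.2045]
eef_rot: [0.964, -0.266, 0.003, -0.0]
ft_force: [0.1, -0.3, 0.0]
width: 0.0868
```

Run:
```python
from h import *
cv2.imwrite('pics/s7.png',cv2.resize(r.camera('scene')[100:220,50:190],None,fx=5,fy=5,interpolation=cv2.INTER_CUBIC))
cv2.imwrite('pics/t7.png',r.camera('top'))
# lens (.6613,.1809), handle dir
l=np.array([.6613,.1809]); 
for a,b in [((.5493,.2291),(.6256,.1977))]:
    print(np.degrees(np.arctan2(l[1]-a[1],l[0]-a[0])),np.degrees(np.arctan2(b[1]-a[1],b[0]-a[0])),(np.array(a)+b)/2, np.hypot(*(l-(np.array(a)+b)/2)))
go((0.54,0.14,0.22),-113)
go((0.54,0.14,0.22),67)
```

```text
-23.28497219633498 -22.368803564300652 [0.58745 0.2134 ] 0.0806850202949717
t 9.9 at [ 0.5194 -0.3092  0.2018] yaw -30.9 tilt 0.14 w 0.0871 F [ 0.6  0.2 -0.9] j [-0.17  0.37  0.81  1.59 -0.28  1.3   0.14]
shift [ -8.51  -15.845  -0.713] turn [-0.03 -0.   16.43]
t 9.9 at [ 0.5194 -0.3092  0.2018] yaw -30.9 tilt 0.14 w 0.0871 F [ 0.6  0.2 -0.9] j [-0.17  0.37  0.81  1.59 -0.28  1.3   0.14]
shift [ -8.51  -15.845  -0.713] turn [  0.    -0.03 -19.57]
```

View pics/s7.png

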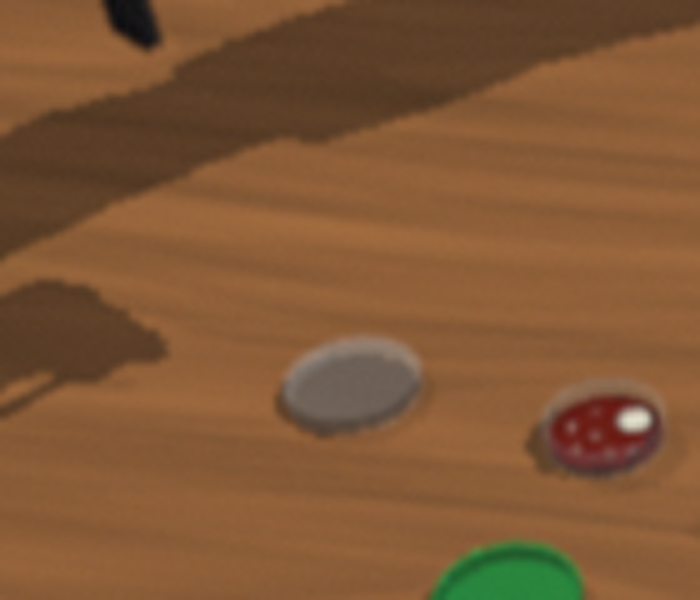

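View pics/t7.png

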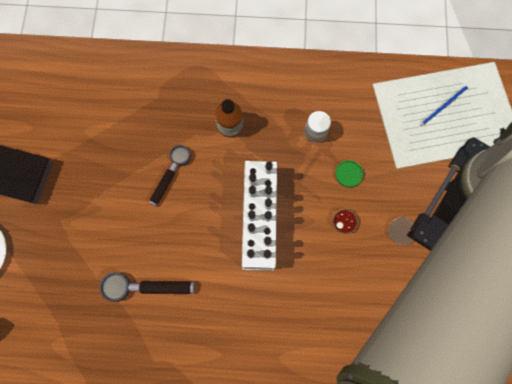

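The lid lies flat at top (403,231), and the dish and colony are unchanged at (345,221) and (340,225). I'll go to the magnifier next, keeping an eye on joint 7.

Request:
carry_out(
  commands=[
    [[0,-0.8,-1.5,-0.4,0,0,1],[0,-1.7,-3.1,-0.7,0,0,2],[0,-2.5,-4.7,-0.7,0,0,3],[0,-3.4,-6.3,-0.7,0,0,4],[0,-4.2,-7.9,-0.7,0,0,5],[0,-5.1,-9.5,-0.7,0,0,6],[0,-6,-11.1,-0.7,0,0,7],[0,-6.8,-12.6,-0.7,0,0,8],[0,-7.6,-14.2,-0.7,0,0,9],[0,-8.5,-15.8,-0.7,0,0,10],[0,-8.5,-15.8,-0.7,0,0,11]],
  ],
)

```text
time: 11.28
ee_pos: [0.5384, 0.1434, 0.2177]
eef_rot: [0.733, -0.68, -0.0, 0.0]
ft_force: [-0.5, -0.9, -0.2]
width: 0.0872
```

Run:
```python
from h import *
go((0.56,0.22,0.17),-113)
```

```text
t 11.28 at [0.5384 0.1434 0.2177] yaw -85.7 tilt 0.02 w 0.0872 F [-0.5 -0.9 -0.2] j [-0.96  0.21  0.71  1.68 -0.14  1.3  -1.71]
shift [-2.989 -1.096  1.907] turn [ 0.   -0.    5.47]
```

Request:
carry_out(
  commands=[
    [[0,-0.9,-0.4,0.5,0,0,1.4],[0,-1.8,-0.7,1,0,0,2.8],[0,-2.6,-1.1,1.5,0,0,4.2],[0,-3,-1.1,1.9,0,0,5.5],[0,-3,-1.1,1.9,0,0,5.5],[0,-3,-1.1,1.9,0,0,5.5]],
  ],
)

```text
time: 12.02
ee_pos: [0.56, 0.2194, 0.17]
eef_rot: [-0.551, 0.834, -0.0, -0.001]
ft_force: [0.1, 0.6, -0.6]
width: 0.0871
```

Run:
```python
from h import *
go((0.5875,0.2134,0.1),-113)
ci=r.camera_info('wrist'); im=r.camera('wrist'); cv2.imwrite('pics/w8.png',im)
for p in [(.6613,.1809,.016),(.5493,.2291,.016),(.6256,.1977,.016)]: print(w2px(ci,p))
```

```text
t 12.03 at [0.56   0.2194 0.17  ] yaw -113.1 tilt 0.07 w 0.0871 F [ 0.1  0.6 -0.6] j [-1.03  0.37  0.73  1.63 -0.26  1.24 -2.22]
shift [-0.212 -1.108  2.798] turn [ 0.01 -0.01 -0.01]
(np.float64(256.7208649940253), np.float64(77.10534882398598))
(np.float64(256.78879235591364), np.float64(189.26476073111058))
(np.float64(255.5305096656097), np.float64(115.8127975427187))
```

View pics/w8.png

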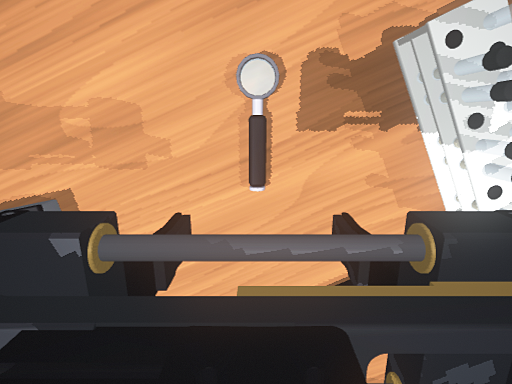

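Run:
```python
from h import *
im=cv2.imread('pics/w8.png')
cv2.imwrite('pics/w8c.png',cv2.resize(im[45:200,205:310],None,fx=3.8,fy=3.8,interpolation=cv2.INTER_CUBIC))
```

```text
(no output)
```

View pics/w8c.png

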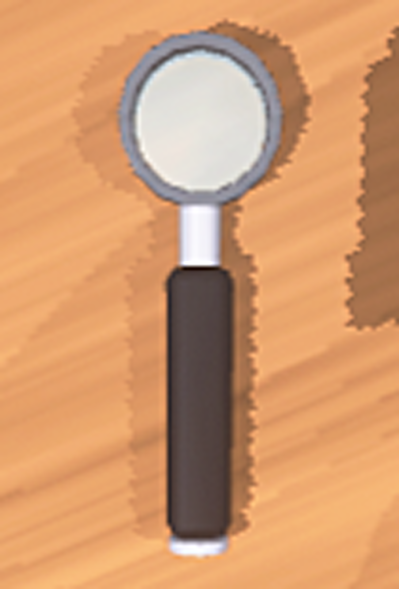

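Run:
```python
from h import *
ci=r.camera_info('wrist')
P={n:px2w(ci,u,v,.015) for n,u,v in [('lens',257.2,75.6),('top',257.2,114.8),('bot',256.7,185.9),('butt',256.7,190)]}
print(P); l=P['lens'];b=P['bot']
print(np.degrees(np.arctan2(l[1]-b[1],l[0]-b[0])),np.hypot(*(l-b)[:2]),np.hypot(*(P['top']-l)[:2]))
u=(l-b)/np.linalg.norm(l-b); m=l-.08*u; print('mid',m)
go((m[0],m[1],0.04),-113)
```

```text
{'lens': array([0.66289158, 0.17978131, 0.015     ]), 'top': array([0.62614285, 0.19563633, 0.015     ]), 'bot': array([0.5530159 , 0.22781899, 0.015     ]), 'butt': array([0.54849567, 0.22977159, 0.015     ])}
-23.614965071911968 0.11991782584288338 0.040023127871042716
mid [0.58959093 0.21182838 0.015     ]
t 12.07 at [0.5602 0.2194 0.1703] yaw -113.1 tilt 0.02 w 0.0869 F [-0.2 -0.1  0.1] j [-1.03  0.37  0.73  1.63 -0.26  1.24 -2.22]
shift [-0.182 -1.202  5.213] turn [ 0.   -0.   -0.02]
```

Run:
```python
from h import *
go((.5995,.2078,0.035),-113.4)
go((.5995,.2078,0.003),-113.4)
```

```text
t 12.07 at [0.5602 0.2194 0.1703] yaw -113.1 tilt 0.02 w 0.0869 F [-0.2 -0.1  0.1] j [-1.03  0.37  0.73  1.63 -0.26  1.24 -2.22]
shift [-0.19  -1.629  5.413] turn [ 0.   -0.    0.06]
t 12.07 at [0.5602 0.2194 0.1703] yaw -113.1 tilt 0.02 w 0.0869 F [-0.2 -0.1  0.1] j [-1.03  0.37  0.73  1.63 -0.26  1.24 -2.22]
shift [-0.19  -1.63   6.693] turn [ 0.   -0.    0.06]
```

Request:
carry_out(
  commands=[
    [[0,-0.19,-1.0,1.5,0,0,0.06],[0,-0.19,-1.63,3.0,0,0,0.06],[0,-0.19,-1.63,4.5,0,0,0.06],[0,-0.19,-1.63,5.4,0,0,0.06],[0,-0.19,-1.63,5.4,0,0,0.06],[0,-0.19,-1.63,5.4,0,0,0.06]],
  ],
)

```text
time: 12.82
ee_pos: [0.6004, 0.2076, 0.0368]
eef_rot: [-0.549, 0.836, -0.0, 0.001]
ft_force: [0.3, 0.3, -0.0]
width: 0.0871
```

Run:
```python
from h import *
go((.5995,.2078,0.003),-113.4)
im=r.camera('wrist'); cv2.imwrite('pics/w9.png',im)
```

```text
t 12.82 at [0.6004 0.2076 0.0368] yaw -113.4 tilt 0.08 w 0.0871 F [ 0.3  0.3 -0. ] j [-0.9   0.59  0.66  1.65 -0.41  1.04 -2.09]
shift [0.009 0.036 1.352] turn [-0.01  0.01  0.  ]
```

View pics/w9.png

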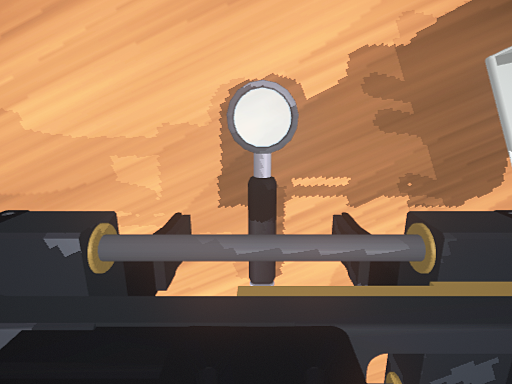

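The handle is centred between the fingers at column 262, and the lens is at (262,116). I'll descend and grip.

Request:
carry_out(
  commands=[
    [[0,0,0,0.7,0,0,0],[0,0,0,1.35,0,0,0],[0,0,0,1.35,0,0,0],[100,0,0,1.35,0,0,0],[160,0,0,1.35,0,0,0],[190,0,0,1.35,0,0,0],[255,0,0,1.35,0,0,0],[255,0,0,1.35,0,0,0],[255,0,0,1.35,0,0,0],[255,0,0,1.35,0,0,0],[255,0,0,1.35,0,0,0]],
  ],
  grip_force=40,
)

```text
time: 14.25
ee_pos: [0.6005, 0.2078, 0.0032]
eef_rot: [-0.549, 0.836, -0.0, 0.001]
ft_force: [-0.5, -0.3, -0.5]
width: 0.0198
```

Run:
```python
from h import *
go((.5995,.2078,0.2),-113.4)
```

```text
t 14.25 at [0.6005 0.2078 0.0032] yaw -113.4 tilt 0.1 w 0.0198 F [-0.5 -0.3 -0.5] j [-0.88  0.64  0.63  1.67 -0.44  0.98 -2.07]
shift [ 6.000e-03  2.600e-02 -7.871e+00] turn [-0.01  0.02  0.  ]
```

Request:
carry_out(
  commands=[
    [[255,0,0,-0.3,0,0,0],[255,0,0,-0.8,0,0,0],[255,0,0,-1.8,0,0,0],[255,0,0,-2.8,0,0,0],[255,0,0,-3.8,0,0,0],[255,0,0,-4.8,0,0,0],[255,0,0,-5.8,0,0,0],[255,0,0,-6.8,0,0,0],[255,0,0,-7.8,0,0,0],[255,0,0,-7.8,0,0,0],[255,0,0,-7.8,0,0,0]],
  ],
)

```text
time: 15.62
ee_pos: [0.5998, 0.2076, 0.1978]
eef_rot: [-0.549, 0.836, 0.0, 0.001]
ft_force: [0.0, -0.9, -1.2]
width: 0.0197
```

Run:
```python
from h import *
# final yaw -90: lens ahead +x; lens offset .068 from TCP
go((.459,-.176,0.2),-90)
cv2.imwrite('pics/s10.png',r.camera('scene'))
cv2.imwrite('pics/w10.png',r.camera('wrist'))
```

```text
t 15.62 at [0.5998 0.2076 0.1978] yaw -113.4 tilt 0.07 w 0.0197 F [ 0.  -0.9 -1.2] j [-0.96  0.44  0.74  1.5  -0.3   1.32 -2.16]
shift [16.319 -0.923 -0.107] turn [-0.01  0.01 -4.68]
```

View pics/s10.png

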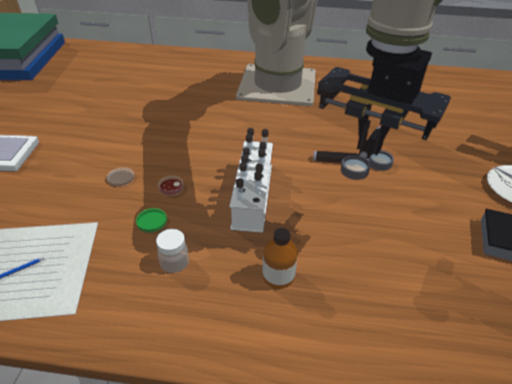

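View pics/w10.png

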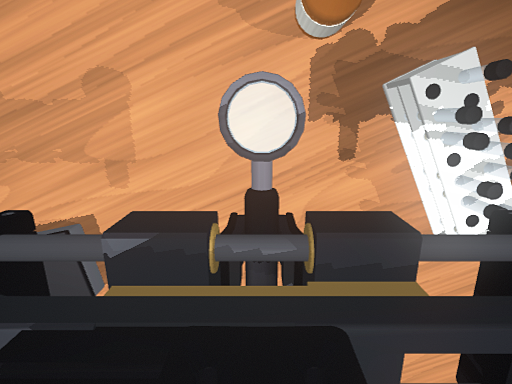

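The magnifier is held and hangs level, with the lens at (262,115) in the wrist view. I'll carry it across the rack; its underside is at about 0.195 m and the tubes reach 0.114 m.

Request:
carry_out(
  commands=[
    [[255,0.7,0,0,0,0,-0.2],[255,2.1,-0.1,0,0,0,-0.6],[255,3.7,-0.2,-0.1,0,0,-1.1],[255,5.3,-0.3,-0.1,0,0,-1.5],[255,6.9,-0.4,-0.1,0,0,-2.0],[255,8.5,-0.5,-0.1,0,0,-2.4],[255,10.1,-0.6,-0.1,0,0,-2.9],[255,11.7,-0.7,-0.1,0,0,-3.4],[255,13.3,-0.8,-0.1,0,0,-3.8],[255,14.7,-0.9,-0.1,0,0,-4.3],[255,15.8,-0.92,-0.1,0,0,-4.6],[255,16.3,-0.92,-0.1,0,0,-4.68]],
  ],
)

```text
time: 17.23
ee_pos: [0.4573, -0.1774, 0.1992]
eef_rot: [-0.706, 0.708, 0.0, 0.0]
ft_force: [0.2, 0.1, -1.4]
width: 0.0194
```

Request:
carry_out(
  commands=[
    [[255,0,0,0,0,0,0],[255,0,0,0,0,0,0],[255,0,0,0,0,0,0]],
  ],
)

```text
time: 17.6
ee_pos: [0.4576, -0.1765, 0.199]
eef_rot: [-0.707, 0.707, 0.0, 0.0]
ft_force: [0.4, 0.4, -1.7]
width: 0.0194
```

Run:
```python
from h import *
go((.459,-.176,0.1),-90)
for n in ['scene','wrist','top']: cv2.imwrite(f'pics/{n}11.png',r.camera(n))
ci=r.camera_info('wrist'); print(ci)
```

```text
t 17.6 at [ 0.4576 -0.1765  0.199 ] yaw -90.0 tilt 0.06 w 0.0194 F [ 0.4  0.4 -1.7] j [-0.65  0.03  0.96  1.88 -0.03  1.25 -1.25]
shift [-0.016 -0.057  3.961] turn [ 0.01  0.01 -0.  ]
{'fx': 281.0497630116955, 'fy': 281.0497630116955, 'cx': 261.1687497770857, 'cy': 188.34584675912194, 'origin': array([ 0.52598259, -0.17744893,  0.3606515 ]), 'rotation': array([-0.70092675,  0.70208556,  0.08886716, -0.08877047])}
```

View pics/wrist11.png

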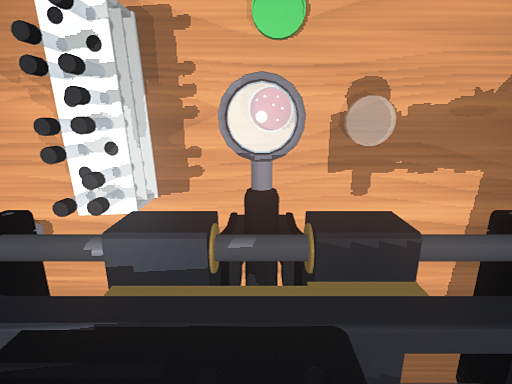

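View pics/scene11.png

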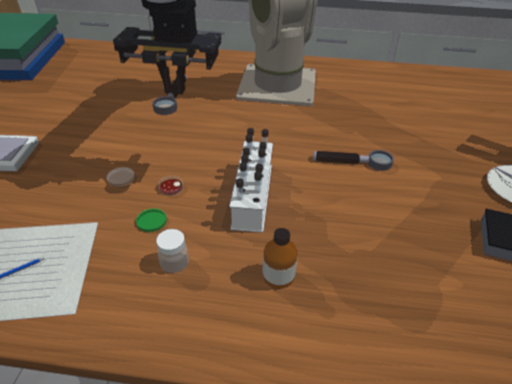

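View pics/top11.png

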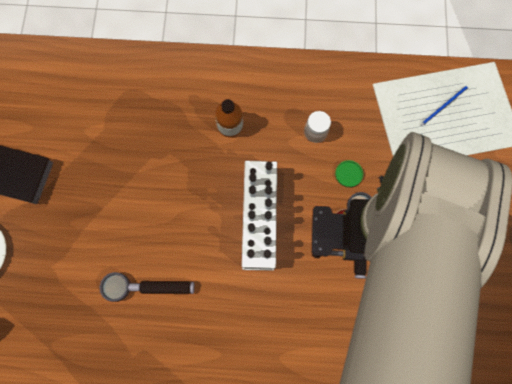

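The wrist view shows the colony through the lens at (262,116). The scene view has the held lens at about (165,105). I'll work out the lens's 3-D position from both cameras.

Run:
```python
from h import *
a=cv2.imread('pics/wrist11.png')[60:175,200:325]
b=cv2.imread('pics/scene11.png')[80:125,130:200]
cv2.imwrite('pics/w11c.png',cv2.resize(a,None,fx=5,fy=5,interpolation=cv2.INTER_CUBIC))
cv2.imwrite('pics/s11c.png',cv2.resize(b,None,fx=10,fy=10,interpolation=cv2.INTER_CUBIC))
```

```text
(no output)
```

View pics/w11c.png

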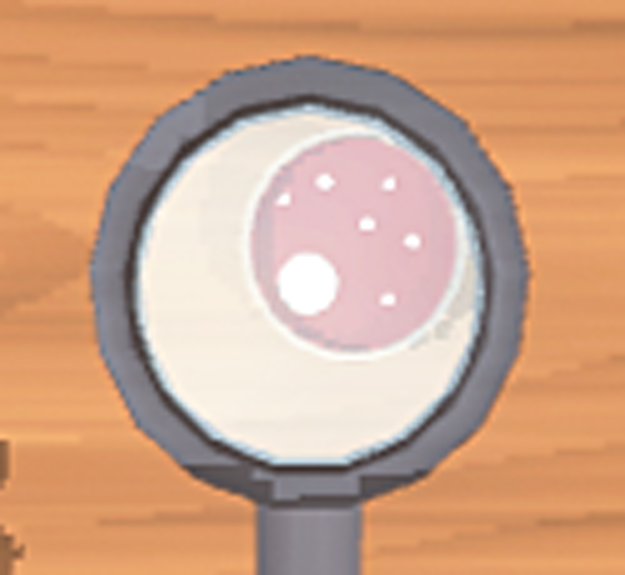

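View pics/s11c.png

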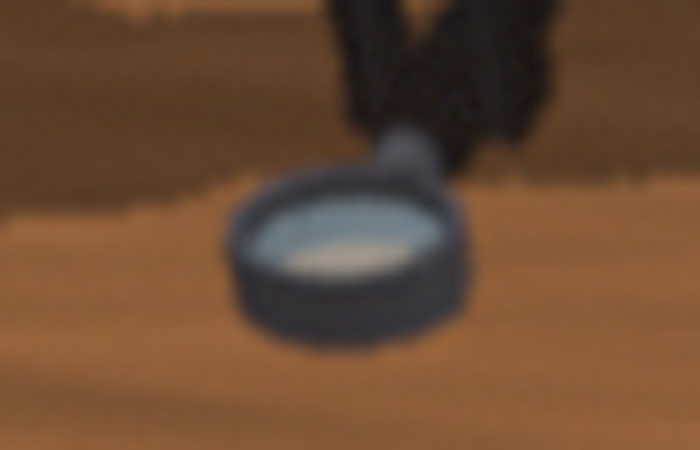

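```bash
cat > ov.py <<'E'
from h import *
def ov(cam,ci,src,L,pitch,box,f,out,roll=0,yaw=0):
    im=cv2.imread(src); x0,x1,y0,y1=box
    a=cv2.resize(im[y0:y1,x0:x1],None,fx=f,fy=f,interpolation=cv2.INTER_CUBIC)
    M=R.from_euler('ZYX',[yaw,pitch,roll],degrees=True)
    t=np.linspace(0,2*np.pi,73)
    for rad,z,c in [(.023,.008,(0,255,0)),(.023,-.008,(255,255,0)),(.019,.008,(0,0,255))]:
        p=np.array([w2px(ci,np.array(L)+M.apply([rad*np.cos(k),rad*np.sin(k),z])) for k in t])
        p=((p-[x0,y0]+.5)*f-.5); cv2.polylines(a,[np.round(p).astype(int)],True,c,1)
    cv2.imwrite(out,a)
E
python3 - <<'E'
from ov import *
L=(.525,-.1772,.2038)
ov('w',r.camera_info('wrist'),'pics/wrist11.png',L,0,(200,325,60,175),5,'pics/o1w.png')
ov('s',r.camera_info('scene'),'pics/scene11.png',L,0,(130,200,80,125),10,'pics/o1s.png')
E
```

```text
(no output)
```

View pics/o1w.png

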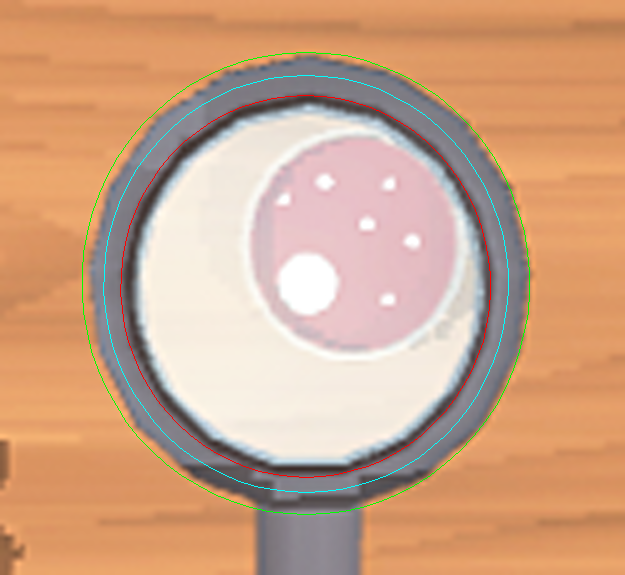

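View pics/o1s.png

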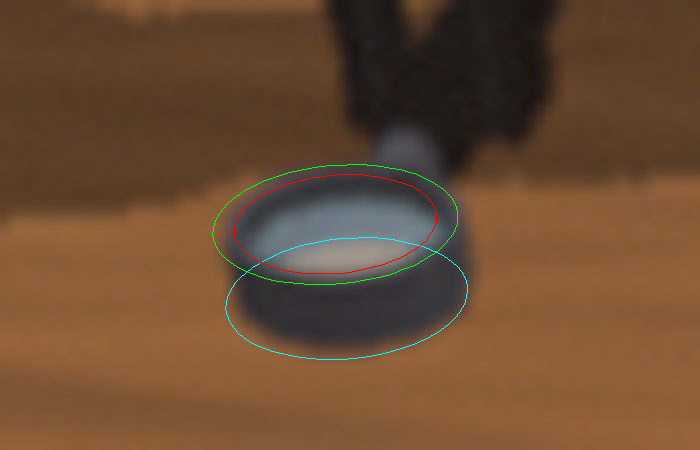

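Run:
```python
from h import *
ci=r.camera_info('wrist'); print('col',px2w(ci,261.0,116.4,.0065))
print('lens ring top from wrist',px2w(ci,200+310/5-.5,60+281/5-.5,.2118))
a=cv2.imread('pics/w10.png')[60:175,200:325];b=cv2.imread('pics/wrist11.png')[60:175,200:325]
for i in (a,b):
    m=(cv2.cvtColor(i,cv2.COLOR_BGR2HSV)[...,1]<60).astype(np.uint8); ys,xs=np.nonzero(m); print(xs.min(),xs.max(),ys.min(),ys.max(),xs.mean(),ys.mean())
go((.459,-.176,0.06),-90)
```

```text
col [ 0.52553139 -0.17726705  0.0065    ]
lens ring top from wrist [ 0.52614026 -0.1776295   0.2118    ]
18 105 11 114 61.37924528301887 58.27704402515723
18 105 11 114 61.35224067690379 58.41178314008148
t 17.75 at [ 0.4575 -0.1769  0.1991] yaw -90.1 tilt 0.05 w 0.0194 F [-0.3 -1.2 -1.5] j [-0.65  0.03  0.96  1.88 -0.03  1.25 -1.25]
shift [-0.031 -0.062  5.564] turn [ 0.    0.01 -0.01]
```

There was no slip during the transport. The lens and colony agree to about 1 mm in xy. I'll descend straight down.

Request:
carry_out(
  commands=[
    [[255,-0.02,-0.02,0.4,0,0,0],[255,-0.03,-0.03,1.2,0,0,0],[255,-0.03,-0.03,2.2,0,0,0],[255,-0.03,-0.03,3.2,0,0,0],[255,-0.03,-0.03,4.2,0,0,0],[255,-0.03,-0.03,5.0,0,0,0],[255,-0.03,-0.03,5.5,0,0,0],[255,-0.03,-0.03,5.5,0,0,0],[255,-0.03,-0.03,5.5,0,0,0],[255,-0.03,-0.03,5.5,0,0,0]],
  ],
)

```text
time: 19.0
ee_pos: [0.4587, -0.1761, 0.0623]
eef_rot: [-0.707, 0.707, -0.0, 0.001]
ft_force: [0.5, 0.5, -0.9]
width: 0.0199
```

Run:
```python
from h import *
go((.459,-.176,0.0307),-90)
for n,b,f in [('scene',(110,215,130,210),7),('wrist',(200,325,60,175),5)]:
    x0,x1,y0,y1=b; im=r.camera(n); cv2.imwrite(f'pics/{n}12.png',im); cv2.imwrite(f'pics/{n}12c.png',cv2.resize(im[y0:y1,x0:x1],None,fx=f,fy=f,interpolation=cv2.INTER_CUBIC))
```

```text
t 19.0 at [ 0.4587 -0.1761  0.0623] yaw -90.1 tilt 0.08 w 0.0199 F [ 0.5  0.5 -0.9] j [-0.54  0.28  0.92  2.02 -0.27  0.96 -1.05]
shift [-0.004 -0.009  1.263] turn [-0.01  0.01 -0.01]
```

View pics/wrist12c.png

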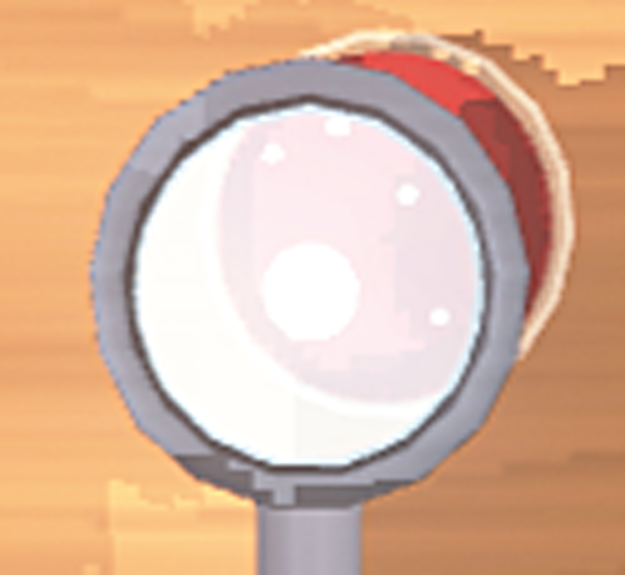

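View pics/scene12c.png

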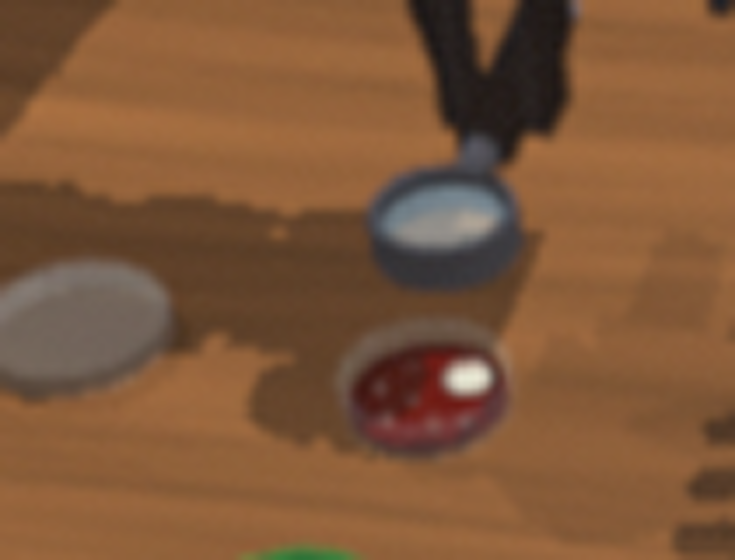

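Run:
```python
from h import *
ci=r.camera_info('wrist'); z=.0623+.0048; print('col',px2w(ci,261.8,117.8,.0065))
for zz in (z+.008,z+.007): print('lens',px2w(ci,200+310/5-.5,60+281/5-.5,zz))
print('glass inner ring', px2w(ci,200+310/5-.5,60+284/5-.5,z+.003))
```

```text
col [ 0.52581632 -0.17702391  0.0065    ]
lens [ 0.52719892 -0.17673139  0.0751    ]
lens [ 0.52720099 -0.1767324   0.0741    ]
glass inner ring [ 0.52690173 -0.17673608  0.0701    ]
```

Request:
carry_out(
  commands=[
    [[255,0,0.03,0.3,0,0,0],[255,0,0.03,0.6,0,0,0],[255,0,0.03,0.9,0,0,0],[255,0,0.03,1.15,0,0,0],[255,0,0.03,1.27,0,0,0],[255,0,0.03,1.27,0,0,0],[255,0,0.03,1.27,0,0,0],[255,0,0.03,1.27,0,0,0]],
  ],
)

```text
time: 20.1
ee_pos: [0.458, -0.176, 0.0305]
eef_rot: [-0.707, 0.707, -0.0, 0.001]
ft_force: [-0.4, 0.5, -0.5]
width: 0.0195
```

Run:
```python
from ov import *
go((.459,-.176,0.0307),-90)
for n,b,f in [('scene',(110,215,130,210),7),('wrist',(200,325,60,175),5)]:
    x0,x1,y0,y1=b; im=r.camera(n); cv2.imwrite(f'pics/{n}13.png',im); cv2.imwrite(f'pics/{n}13c.png',cv2.resize(im[y0:y1,x0:x1],None,fx=f,fy=f,interpolation=cv2.INTER_CUBIC))
cv2.imwrite('pics/scene13f.png',im)
p=r.read_state()['ee_pos']
ov('s',r.camera_info('scene'),'pics/scene13.png',p+[.0674,-.0006,.0048],0,(110,215,130,210),7,'pics/o13s.png')
```

```text
t 20.1 at [ 0.458  -0.176   0.0305] yaw -90.0 tilt 0.08 w 0.0195 F [-0.4  0.5 -0.5] j [-0.5   0.34  0.88  2.05 -0.34  0.9  -1.  ]
shift [-0.    -0.04  -0.007] turn [-0.01  0.01 -0.01]
```

View pics/wrist13c.png

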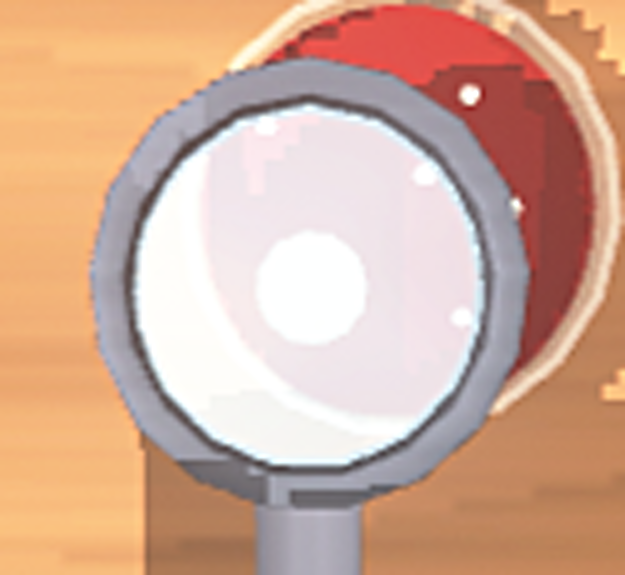

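View pics/o13s.png

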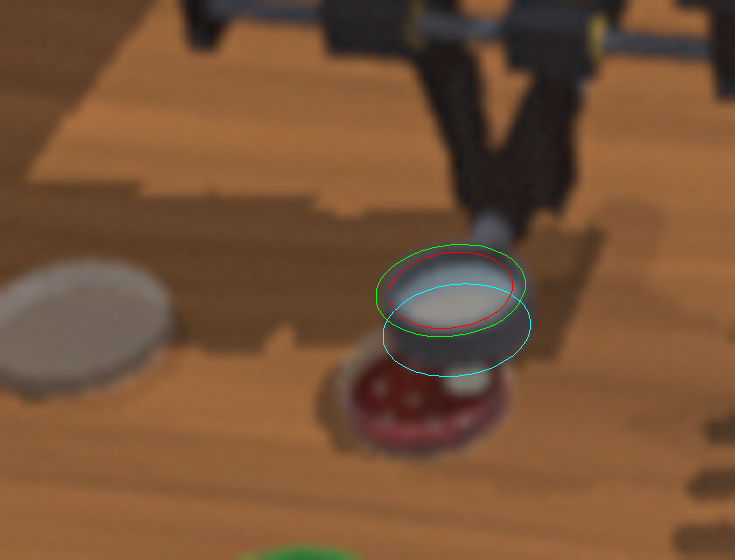

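View pics/scene13.png

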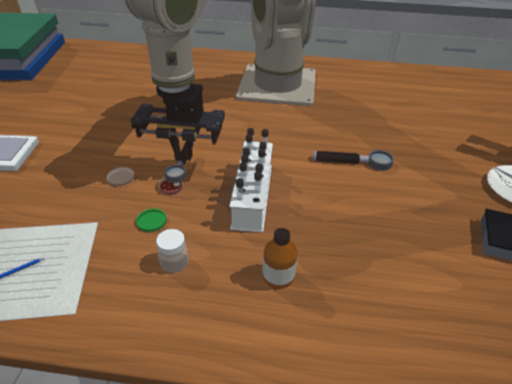

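Run:
```python
from h import *
ci=r.camera_info('wrist'); z=.0305+.0048
print('col',px2w(ci,200+312.5/5-.5,60+288.5/5-.5,.0065))
print('lens',px2w(ci,200+310/5-.5,60+281/5-.5,z+.0075), px2w(ci,200+310/5-.5,60+284/5-.5,z+.003))
s=r.camera_info('scene')
for c in [(.5264,-.1766,.0065)]:
    u,v=w2px(s,c); print('pred col in scene12c',(u-110+.5)*7,(v-130+.5)*7)
s0=r.read_state(); print(s0['ee_pos'],np.abs(s0['joint_vel']).max())
```

```text
col [ 0.5257443  -0.17702826  0.0065    ]
lens [ 0.52658805 -0.17667465  0.0428    ] [ 0.52629082 -0.17667858  0.0383    ]
pred col in scene12c 463.71052525148775 381.420696640615
[ 0.45797356 -0.17594439  0.030478  ] 0.002599986331259763
```

The scene-camera offsets for the colony and the ring match (about +4 and −3 px at 7× zoom), so the lens centre is within about 1 mm of the colony and about 29.8 mm above the agar. I'll settle, check once more and hand in.

Request:
carry_out(
  commands=[
    [[255,0,0,0,0,0,0],[255,0,0,0,0,0,0],[255,0,0,0,0,0,0],[255,0,0,0,0,0,0]],
  ],
)

```text
time: 20.7
ee_pos: [0.458, -0.176, 0.0305]
eef_rot: [-0.707, 0.707, 0.0, 0.001]
ft_force: [0.7, -0.3, -0.8]
width: 0.0194
```

Run:
```python
from h import *
s=r.read_state(); print(s['time'],s['ee_pos'],np.abs(s['joint_vel']).max(),s['width'],s['ft_force'])
im=r.camera('wrist'); print(cv2.absdiff(im,cv2.imread('pics/wrist13.png')).mean())
print(r.close_job())
```

```text
20.7 [ 0.45797718 -0.17599328  0.03048654] 0.001269355374985896 0.019420331904251822 [ 0.71618436 -0.28472491 -0.79895606]
0.6866099039713541
the job is handed in; nothing more can be done
None
```

I took the lid off and laid it flat on the bench, lowering it until it touched before letting go. I then picked up the smaller magnifier by its handle and carried it over the rack. It is now held level and still above the large colony. The job was handed in at about 20.8 s.

**Last checks:**
- **Lens position:** the wrist camera puts the lens centre within about 1 mm of the colony in the horizontal plane. The middle of the lens is about 29.8 mm above the agar, worked out from the arm's pose and the grasp height.
- **Steadiness:** the arm is at rest. The tool is tilted under 0.1°, and the lens showed no slip in the grip between lifting and crossing the rack. I judged the lens level from the camera images, to roughly 2°.
- **Contact:** the wrist force only reflects the magnifier's weight, and by calculation the magnifier clears the dish rim by about 13 mm.
- **Other objects:** the dish, rack, bottle and jar look unmoved in the pictures.

**Disagreements:** position estimates differed by 1–2 mm between cameras, which is within the stated calibration. The scene camera showed about the same offset for both the lens ring and the colony, so it does not suggest they are misaligned.

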